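Match the bike-frame brackets to the old ones

ROBOT

A 6-joint arm with a two-finger parallel gripper is mounted at the origin on the work surface. World frame = base frame: x ahead of the robot, y to its left, z up, the work surface at z = 0. Lengths are in m, angles in rad, forces in N, time in s.
With the tool pointing down it reaches from about 0.3 to 0.85 m from the base axis. Payload 5.4 kg.
Tool frame: the origin (TCP) lies midway between the tips of the shut fingers; the grasp point (between the pads) lies 19 mm behind it; z points along the fingers, y is the line along which they close (so a half turn about z gives the same grasp; the last joint's range is limited). The gripper opens to 85 mm and grips with 20 to 120 N. Pads are 22 mm wide; open, the fingers measure 114 mm over their backs; the gripper's body (76 mm by 85 mm) begins 54 mm behind the grasp point. The pads swing forward as they close: fully open they stand 13 mm farther back than shut.
Start: joints at [-1.337, 0.158, 1.597, -0, 1.386, -0.21], TCP at [0.247, -0.519, 0.231] pointing down, gripper open.
Joint ranges: [-2.91, 2.91], [-0.94, 2.29], [0.18, 2.7], [-1.29, 4.43], [0.17, 2.64], [-3, 3]. Speed limits (rad/s): [2.57, 2.57, 3.14, 3.14, 3.14, 3.14].

INTERFACE

Orientations are given as a unit quaternion [w, x, y, z].
In Python, from bench import r, vision gives the robot as it stands.
- The arm moves only by the shell command python3 -m crank 'ROWS' [OPENING] [FORCE]. ROWS is JSON, one flat list of numbers, 6 for each row, row after row: the shift along the tool's x, y, z in cm, then the turn, a rotation vector about the tool's x, y, z in degrees. In form: [dx, dy, dz, wx, wy, wz, dx, dy, dz, wx, wy, wz, ...]. A call has exactly 8 rows; each row is the pose to reach, as a shift and turn from the pose commanded when the call began, along the tool's axes at that moment; what a row does not reach only later rows make up. A row lasts 1/8 s, in which the tool goes at most 62.5 mm and 10.7 degrees, less where a joint would pass 70% of its speed; a pose out of reach is approached as far as the arm can. A call with a gripper value outside its range is refused whole. OPENING is the closure, from 0 (fully open) to 1 (shut), set as the call begins (- or left out, the last holds). The fingers move at their own pace and stop on an object; FORCE is the grip in N (left out, the last holds). Time passes only in rows, so rows that repeat a pose let the fingers close, or fill a call up. It gives the time, the measured TCP pose, the force, the opening and the grip force at its end, in the units of the state.
- r.get_obs(): the state, without advancing time (a new reading comes with each control period).
- vision.read_camera(name): name is "scene" or "side" or "wrist"; returns a dict with "img" (384x512x3 uint8, blue, green, red), "mtx" (3x3 intrinsics, pixels), "k1" (the pictures are not rectified: a ray, as slopes to the right and down, at radius r is drawn at 1 + k1 r^2 times it, then the intrinsics apply), "rvec" (rotation vector, rad) and "tvec" (3), from world to camera coordinates, as OpenCV has them. Camera axes: x right, y down, z forward; pixel columns grow to the right and rows downward; lengths in m; the calibration is good to about 2 mm. A picture is of the moment at which its call begins. There is no depth.
- r.close_job(): hands the job in; it is judged then, once.
The state is a dict: "t": time; "q": joint angles; "dq": joint speeds; "joint_efforts": joint torques, N m; "position": TCP position; "tcp_rot": TCP orientation; "contact_force": force on the tool from outside, world axes, zero at the start; "moment": the same for the moment, N m; "finger_gap": finger opening in m; "grip_force": force on a finger pad.
Only numpy, scipy, OpenCV 4.12 (cv2) and the standard library are available. Lean on these libraries where they do the work, as an engineer would, in place of code of your own. Each camera call takes 0.05 s, during which the arm holds its last target. There are 200 camera calls.

TASK

Two old frame brackets lie on the black bench mat beside the parts bins: for each, fetch from the bins the new bracket of exactly the same shape (mind the mirror images; all have the boss on the upper face) and set it down gently, flat, in the middle of a blank paper slip next to that old bracket, parallel to it and pointing the same way. One bracket to a slip, so choose the slips so that both get one. Leave the old brackets, the other new ones in their bins, and everything else where it is.

Things in the scene. Friction and masses are not known exactly. Their poses are not given: they have to be found in the camera images.
- new_a: New aluminium bracket, flat, 10 mm thick, 45 g: bar 66 (x) by 14 mm (y), arms 13 mm wide at its ends reaching to 23 mm from its centre line; boss 12 mm across, 6 mm high on top at x = -26.5 mm. Origin: bar's middle, underside; z up. Kind a, L shape: one arm, at the +x end, towards +y. In any of the bins, turned at most 2.5 rad from its old twin.
- point_a (a point): An imaginary pointer 140 mm ahead of new_a along its own +x: shows which way the bracket points.
- new_b: New aluminium bracket, flat, 10 mm thick, 45 g: bar 66 (x) by 14 mm (y), arms 13 mm wide at its ends reaching to 23 mm from its centre line; boss 12 mm across, 6 mm high on top at x = -26.5 mm. Origin: bar's middle, underside; z up. Kind b, the mirror image of kind a: one arm, at the +x end, towards -y. In any of the bins, turned at most 2.5 rad from its old twin.
- point_b (a point): An imaginary pointer 140 mm ahead of new_b along its own +x: shows which way the bracket points.
- new_c: New aluminium bracket, flat, 10 mm thick, 45 g: bar 66 (x) by 14 mm (y), arms 13 mm wide at its ends reaching to 23 mm from its centre line; boss 12 mm across, 6 mm high on top at x = -26.5 mm. Origin: bar's middle, underside; z up. Kind c, Z shape: one arm at the +x end towards +y and one at the -x end towards -y. In any of the bins, turned at most 2.5 rad from its old twin.
- point_c (a point): An imaginary pointer 140 mm ahead of new_c along its own +x: shows which way the bracket points.
- new_d: New aluminium bracket, flat, 10 mm thick, 45 g: bar 66 (x) by 14 mm (y), arms 13 mm wide at its ends reaching to 23 mm from its centre line; boss 12 mm across, 6 mm high on top at x = -26.5 mm. Origin: bar's middle, underside; z up. Kind d, the mirror image of kind c: one arm at the +x end towards -y and one at the -x end towards +y. In any of the bins, turned at most 2.5 rad from its old twin.
- point_d (a point): An imaginary pointer 140 mm ahead of new_d along its own +x: shows which way the bracket points.
- old_a: Old aluminium bracket, flat, 10 mm thick, 45 g: bar 66 (x) by 14 mm (y), arms 13 mm wide at its ends reaching to 23 mm from its centre line; boss 12 mm across, 6 mm high on top at x = -26.5 mm. Origin: bar's middle, underside; z up. Kind a, L shape: one arm, at the +x end, towards +y. On the mat (its twin is wanted) or in the pan (not).
- old_b: Old aluminium bracket, flat, 10 mm thick, 45 g: bar 66 (x) by 14 mm (y), arms 13 mm wide at its ends reaching to 23 mm from its centre line; boss 12 mm across, 6 mm high on top at x = -26.5 mm. Origin: bar's middle, underside; z up. Kind b, the mirror image of kind a: one arm, at the +x end, towards -y. On the mat (its twin is wanted) or in the pan (not).
- old_c: Old aluminium bracket, flat, 10 mm thick, 45 g: bar 66 (x) by 14 mm (y), arms 13 mm wide at its ends reaching to 23 mm from its centre line; boss 12 mm across, 6 mm high on top at x = -26.5 mm. Origin: bar's middle, underside; z up. Kind c, Z shape: one arm at the +x end towards +y and one at the -x end towards -y. On the mat (its twin is wanted) or in the pan (not).
- old_d: Old aluminium bracket, flat, 10 mm thick, 45 g: bar 66 (x) by 14 mm (y), arms 13 mm wide at its ends reaching to 23 mm from its centre line; boss 12 mm across, 6 mm high on top at x = -26.5 mm. Origin: bar's middle, underside; z up. Kind d, the mirror image of kind c: one arm at the +x end towards -y and one at the -x end towards +y. On the mat (its twin is wanted) or in the pan (not).
- mat: Black rubber bench mat, 112 mm (x) by 460 mm (y), 3 mm thick, fixed. Origin: centre of its underside. Five places in a row along its y, about 88 mm apart, at y = -176, -88, 0, 88, 176 mm: old brackets at -88 and 88; two paper slips and the can share the other three in any order, so a slip may lie next to both old ones.
- slip1: Blank paper slip 80 x 80 mm, flat and fixed on the mat. Origin: its centre, at the height of the mat's top.
- slip2: Blank paper slip 80 x 80 mm, flat and fixed on the mat. Origin: its centre, at the height of the mat's top.
- bins: Black plastic row of four open bins side by side along y, fixed. Outside 138 (x) by 420 (y) mm, 40 mm high, walls 4 mm, floor 4 mm thick. Bin centres at y = -156, -52, 52, 156 mm; a new bracket lies about 12 mm to the -x side of each bin's middle. Origin: centre of the underside.
- pan: Low open steel pan 200 x 110 x 22 mm, floor 3 mm thick, fixed, beside the mat on the robot's left, holding two old brackets of finished jobs. Origin: centre of the underside.
- can: Bystander: upright can, 52 mm across, 115 mm tall, standing on the mat in one of the three places not taken by old brackets. Origin: centre of its foot.
- stub1: Bystander: short steel axle stub, 12 mm thick and 50 mm long along its y, lying along the far (+x) wall inside a bin. Origin: underside.
- stub2: Bystander: short steel axle stub, 12 mm thick and 50 mm long along its y, lying along the far (+x) wall inside a bin. Origin: underside.
- bottle: Bystander: upright bottle, 54 mm across, 160 mm tall, right of the bins. Origin: centre of its foot.
- wrench: Bystander: open-ended wrench 170 mm long lying on the bench to the right of the mat, along its x.
- driver: Bystander: screwdriver lying on the bench behind the bins, along its x.

How it is judged:
By the outcome, as a careful person would: the job done as asked, in the order asked, and still so for the second after the job is handed in, with the robot touching nothing.
It also fails if it takes over 64 s, if anything falls off the work surface, if the arm or the gripper's body presses on something with over 40 N, if the wrist force passes 120 N, or if a joint passes its speed limit or range.

## Working session

There is one attempt and no reset: what is moved stays moved. The work goes in short steps, Python scripts to look and compute and a shell command to move; the robot and the scene stay as the last step left them, time stands still between calls to the robot, and variables do not carry over. Pictures are saved under pics/ and viewed, at most 10 in all, crops included, and the job is handed in when it is done.

```bash
mkdir -p pics; ls; python3 - <<'E'
from bench import r, vision
import cv2,numpy as np
for n in ["scene","side"]:
    c=vision.read_camera(n); cv2.imwrite(f"pics/{n}0.png",cv2.resize(c["img"],(800,600),interpolation=cv2.INTER_CUBIC))
    R=cv2.Rodrigues(np.array(c["rvec"],float))[0]; print(n,c["mtx"],c["k1"],-R.T@np.ravel(c["tvec"]),R)
o=r.get_obs();print({k:np.round(o[k],3) for k in o})
E
```

```text
pics
scene [[407.85473836   0.         256.01432773]
 [  0.         407.85473836 199.49762933]
 [  0.           0.           1.        ]] -0.01284509909577691 [1.44035839 0.54213194 0.74442674] [[-0.52280421  0.85238293 -0.01091275]
 [ 0.50034933  0.29647168 -0.8134833 ]
 [-0.69016397 -0.43075268 -0.58148588]]
side [[497.77419757   0.         247.3144024 ]
 [  0.         497.77419757 192.70155391]
 [  0.           0.           1.        ]] -0.07391932159080751 [0.8833905  1.1405961  1.04603109] [[-0.97253836  0.2320107   0.01844388]
 [ 0.1388324   0.64190396 -0.75411197]
 [-0.18680125 -0.73084221 -0.65648683]]
{'t': np.float64(0.1), 'q': array([-1.337,  0.159,  1.598,  0.   ,  1.386, -0.21 ]), 'dq': array([ 0.002, -0.001, -0.003, -0.001,  0.   , -0.   ]), 'joint_efforts': array([ 0.0000e+00, -3.9699e+01, -3.3234e+01, -0.0000e+00,  4.0000e-03,
        0.0000e+00]), 'position': array([ 0.247, -0.519,  0.23 ]), 'tcp_rot': array([-0.001,  0.975,  0.22 , -0.   ]), 'contact_force': array([-0.303, -0.426,  0.034]), 'moment': array([-0.029, -0.009, -0.018]), 'grip_force': np.float64(0.0), 'finger_gap': np.float64(0.085)}
```

View pics/scene0.png

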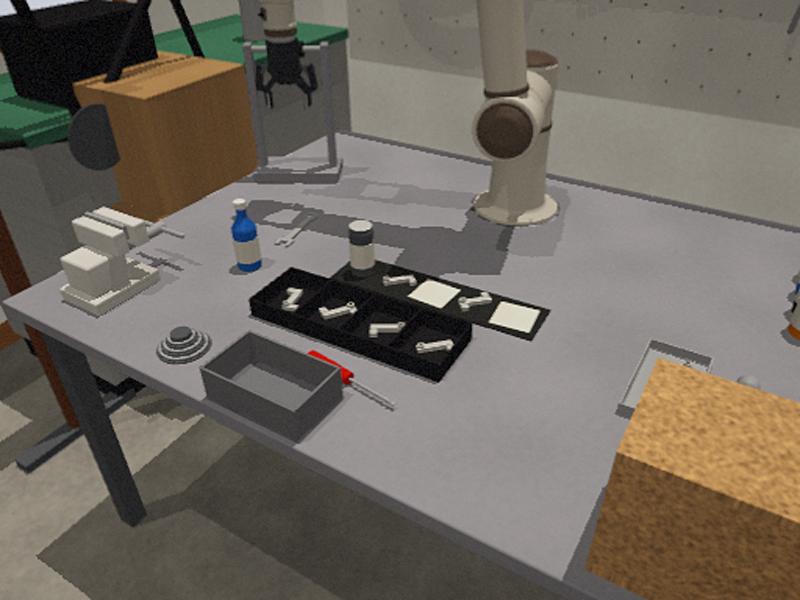

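View pics/side0.png

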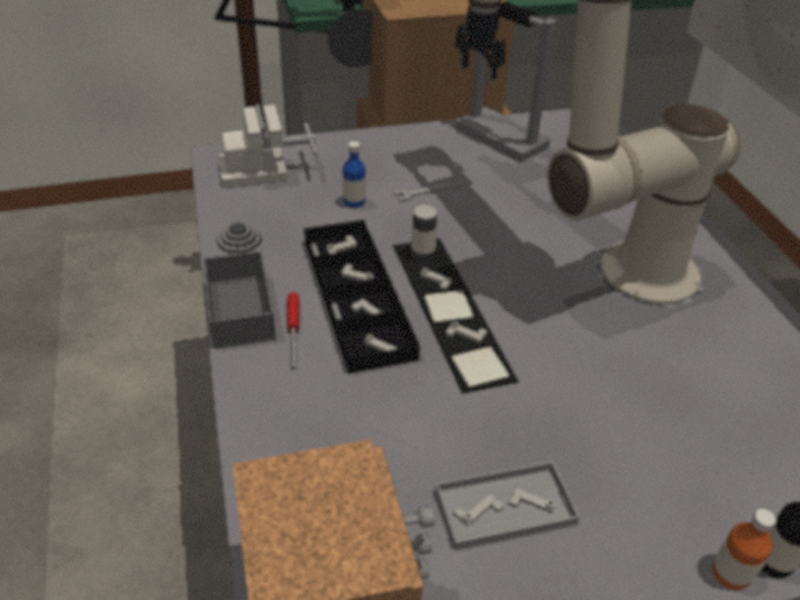

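The scene view shows, from the right: can (360,245), old bracket (400,280), slip (433,293), old bracket (475,300) and slip (515,317). The bins' brackets lie at (292,298), (338,311), (386,328) and (434,346). The side view agrees: slips at (448,306) and (481,367), new brackets at (342,244), (357,272), (366,308) and (380,344).

```bash
cat > h.py <<'E'
from bench import r, vision
import cv2, numpy as np
from scipy.spatial.transform import Rotation as Ro
def p2w(c,uv,z):
    "picture pixel -> world point at height z"
    m=np.array(c["mtx"]); R=cv2.Rodrigues(np.array(c["rvec"],float))[0]; t=np.ravel(c["tvec"])
    n=cv2.undistortPoints(np.array([[uv]],float),m,np.array([c["k1"],0,0,0.]))[0,0]
    o=-R.T@t; d=R.T@np.r_[n,1]; return o+d*(z-o[2])/d[2]
def w2p(c,P):
    return cv2.projectPoints(np.array(P,float).reshape(-1,3),np.array(c["rvec"],float),np.array(c["tvec"],float),np.array(c["mtx"]),np.array([c["k1"],0,0,0.]))[0][:,0]
def top(c,x0,x1,y0,y1,z,s=2000):
    "rectified view from above of plane z: col grows with -y, row grows with -x; s px/m"
    xs=np.arange(x1,x0,-1/s); ys=np.arange(y1,y0,-1/s)
    Y,X=np.meshgrid(ys,xs); uv=w2p(c,np.stack([X,Y,0*X+z],-1)).astype(np.float32).reshape(X.shape+(2,))
    return cv2.remap(c["img"],uv,None,cv2.INTER_CUBIC)
def togo(pos,yaw):
    "shift (cm, tool axes) and turn about tool z (deg) to TCP pos with tool y axis at world angle yaw (mod pi)"
    o=r.get_obs(); q=o["tcp_rot"]; R=Ro.from_quat([q[1],q[2],q[3],q[0]])
    y=R.as_matrix()[:,1]; a=np.arctan2(y[1],y[0]); d=(yaw-a+np.pi/2)%np.pi-np.pi/2
    return np.round(R.inv().apply(np.array(pos)-o["position"])*100,2), round(-np.degrees(d),1), "yaw now",round(np.degrees(a),1),"q6",round(o["q"][5],2), "tilt",np.round(R.as_matrix()[:,2],3)
E
python3 - <<'E'
from h import *
k=512/800
S=vision.read_camera("side");C=vision.read_camera("scene")
print("slips")
for a,b in [((448,306),(433,293)),((481,367),(515,317))]: print(p2w(S,np.array(a)*k,.003),p2w(C,np.array(b)*k,.003))
print("old")
for a,b in [((436,278),(400,280)),((467,332),(475,300))]: print(p2w(S,np.array(a)*k,.013),p2w(C,np.array(b)*k,.013))
print("new")
for a,b in [((342,244),(292,298)),((357,272),(338,311)),((366,308),(386,328)),((380,344),(434,346))]: print(p2w(S,np.array(a)*k,.014),p2w(C,np.array(b)*k,.014))
w=vision.read_camera("wrist");R=cv2.Rodrigues(np.array(w["rvec"]))[0];print(w["mtx"],w["k1"],-R.T@np.ravel(w["tvec"]),R)
print(togo([.5,-.1,.33],0), togo([.5,-.1,.33],1.57))
E
```

```text
slips
[0.46769899 0.02067964 0.003     ] [0.46812663 0.01697398 0.003     ]
[0.45722238 0.19941952 0.003     ] [0.46003302 0.19737446 0.003     ]
old
[ 0.47055491 -0.05926005  0.013     ] [ 0.47362108 -0.06023078  0.013     ]
[0.45766345 0.11255731 0.013     ] [0.46022679 0.10944412 0.013     ]
new
[ 0.6410259  -0.21555431  0.014     ] [ 0.64475006 -0.21370273  0.014     ]
[ 0.62874945 -0.11241127  0.014     ] [ 0.63389469 -0.10579096  0.014     ]
[0.63454725 0.00348599 0.014     ] [0.63247673 0.00595081 0.014     ]
[0.63049849 0.10990164 0.014     ] [0.63373727 0.11105383 0.014     ]
[[289.37698044   0.         255.53360014]
 [  0.         289.37698044 191.47589168]
 [  0.           0.           1.        ]] -0.06800509718935031 [ 0.30727725 -0.48992709  0.37254269] [[ 0.42965741 -0.90299116 -0.00121832]
 [-0.87047975 -0.41454599  0.26536132]
 [-0.24012397 -0.11295393 -0.96414827]]
(array([ 40.86, -26.98,  -9.89]), np.float64(-64.6), 'yaw now', np.float64(-64.6), 'q6', np.float64(-0.21), 'tilt', array([-0.   ,  0.001, -1.   ])) (array([ 40.86, -26.98,  -9.89]), np.float64(25.5), 'yaw now', np.float64(-64.6), 'q6', np.float64(-0.21), 'tilt', array([-0.   ,  0.001, -1.   ]))
```

```bash
python3 -m crank '[2,-1.2,-2,0,0,3, 7,-4.4,-4,0,0,6, 12,-7.6,-6,0,0,9, 17,-10.8,-7,0,0,12, 22,-14,-7,0,0,15, 27,-17.2,-7,0,0,18, 32,-20.4,-7,0,0,21, 37,-23.6,-7,0,0,25.5]'
python3 - <<'E'
from h import *
print(togo([.57,-.01,.30],np.pi/2))
E
```

```text
t: 1.25
position: [0.4804, -0.1455, 0.3014]
tcp_rot: [0.0, 1.0, -0.002, 0.0]
contact_force: [1.3, -1.1, -0.1]
finger_gap: 0.0852
grip_force: 0.0
(array([  8.91, -13.58,   0.14]), np.float64(-0.2), 'yaw now', np.float64(-90.2), 'q6', np.float64(1.04), 'tilt', array([ 0., -0., -1.]))
```

```bash
python3 -m crank '[3,-5,0,0,0,0, 6,-9.5,0,0,0,0, 8.9,-13.6,0,0,0,0, 8.9,-13.6,0,0,0,0, 8.9,-13.6,0,0,0,0, 8.9,-13.6,0,0,0,0, 8.9,-13.6,0,0,0,0, 8.9,-13.6,0,0,0,0]'
python3 - <<'E'
from h import *
w=vision.read_camera("wrist"); np.save("w1.npy",w,allow_pickle=True)
a=top(w,.38,.54,-.2,.27,.013,1700); b=top(w,.57,.73,-.28,.19,.014,1700)
im=np.vstack([b,a]); cv2.imwrite("pics/top1.png",im); print(im.shape,a.shape)
E
```

```text
t: 2.25
position: [0.5687, -0.012, 0.3015]
tcp_rot: [0.0, 1.0, -0.001, 0.0]
contact_force: [-0.2, -0.0, 0.1]
finger_gap: 0.0853
grip_force: 0.0
(546, 800, 3) (273, 800, 3)
```

View pics/top1.png

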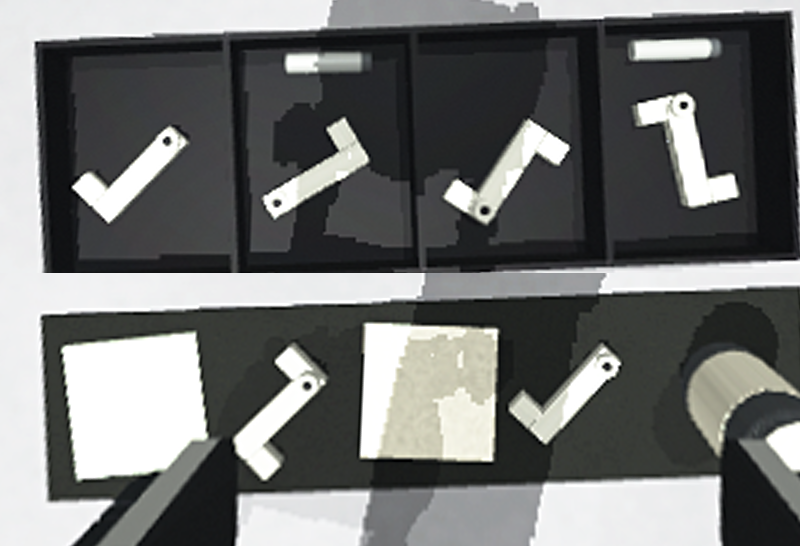

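The wrist view (up = +x, left = +y, 1.7 px/mm) is clear. The left old bracket (boss 308,384) is kind c and the right one (boss 608,366) is kind b. New b is in the left bin (boss 168,140), a and d are in the middle bins, and c is in the right bin (boss 682,104). The slips are at about (136,406) and (429,392), so b goes to the middle slip and c to the left one. Next I fit the exact poses.

```bash
cat > fit.py <<'E'
from h import *
from scipy.optimize import minimize
def rects(kind):
    q=[(-33,33,-7,7)]; s=1 if kind in "ac" else -1
    q.append((20,33,0,23) if s>0 else (20,33,-23,0))
    if kind in "cd": q.append((-33,-20,-23,0) if s>0 else (-33,-20,0,23))
    return q
U=4
def sil(c,kind,p,z0):
    "rendered silhouette of a bracket at p=(x,y,yaw), enlarged U times"
    x,y,a=p; m=np.zeros((384*U,512*U),np.uint8); R=np.array([[np.cos(a),-np.sin(a)],[np.sin(a),np.cos(a)]])
    def hull(P,za,zb):
        W=np.array(P)/1000@R.T+[x,y]
        W=np.vstack([np.c_[W,0*W[:,0]+z0+za],np.c_[W,0*W[:,0]+z0+zb]])
        h=cv2.convexHull(np.round((w2p(c,W)+.5)*U).astype(np.int32)); cv2.fillConvexPoly(m,h,1)
    for a0,a1,b0,b1 in rects(kind): hull([(a0,b0),(a1,b0),(a1,b1),(a0,b1)],0,.010)
    t=np.arange(0,6.28,.3); hull(np.c_[-26.5+6*np.cos(t),6*np.sin(t)],.010,.016)
    return m
def fit(c,kind,p0,z0,thr=75):
    g=cv2.resize(cv2.cvtColor(c["img"],cv2.COLOR_BGR2GRAY),None,fx=U,fy=U,interpolation=cv2.INTER_CUBIC)
    b=(g>thr).astype(np.uint8)
    roi=cv2.dilate(sil(c,kind,p0,z0),np.ones((15*U,15*U)))
    # drop other bright things: keep only the blob that the bracket covers most
    n,l=cv2.connectedComponents(b*roi); s=sil(c,kind,p0,z0)
    k=np.argmax(np.bincount(l[s>0],minlength=n)[1:])+1
    b=cv2.morphologyEx((l==k).astype(np.uint8),cv2.MORPH_CLOSE,np.ones((3*U,3*U)))
    f=lambda d:-(lambda s:(s&b).sum()/max(1,(s|b).sum()))(sil(c,kind,(p0[0]+d[0]/1000,p0[1]+d[1]/1000,p0[2]+d[2]/50),z0))
    o=minimize(f,[0,0,0],method="Nelder-Mead",options=dict(initial_simplex=[[0,0,0],[6,0,0],[0,6,0],[0,0,6]],xatol=.05,fatol=1e-4))
    d=o.x; return np.array([p0[0]+d[0]/1000,p0[1]+d[1]/1000,p0[2]+d[2]/50]),-o.fun
E
python3 - <<'E'
from fit import *
w=np.load("w1.npy",allow_pickle=True).item()
def mat(u,v): return np.array([.54-(v-273)/1700,.27-u/1700])
def bn(u,v): return np.array([.73-v/1700,.19-u/1700])
def init(P,boss,far): 
    A,B=P(*boss),P(*far); d=B-A; return (*((A+B)/2),np.arctan2(d[1],d[0]))
for nm,k,i,z in [("old_c","c",init(mat,(308,384),(252,448)),.003),("old_b","b",init(mat,(608,366),(548,430)),.003),
  ("new_b","b",init(bn,(168,140),(108,208)),.004),("new_c","c",init(bn,(682,104),(695,190)),.004)]:
    p,s=fit(w,k,i,z); print(nm,np.round(p[:2],4),round(np.degrees(p[2]),1),round(s,3))
# slip centres: plane z=.003 picture, corners re-projected from the z=.013 view
def q(u,v): return p2w(w,w2p(w,[*mat(u,v),.013])[0],.003)[:2]
s1=np.array([q(62,346),q(195,332),q(76,480)]);s2=np.array([q(363,323),q(498,328),q(494,462),q(360,458)])
print("end slip",(s1[1]+s1[2])/2,np.linalg.norm(np.diff(s1,axis=0),axis=1),"mid",s2.mean(0),np.linalg.norm(np.diff(s2,axis=0),axis=1))
S=vision.read_camera("side");print("bottle foot",p2w(S,np.array((354,203))*.64,0))
E
```

```text
old_c [0.4569 0.1075] 134.5 0.942
old_b [ 0.4672 -0.0685] 137.3 0.975
new_b [0.6277 0.1091] 136.3 0.966
new_c [ 0.642  -0.2155] -167.8 0.95
end slip [0.45772403 0.19499266] [0.08049571 0.11430658] mid [0.46569927 0.0184839 ] [0.08131295 0.08069125 0.08069125]
bottle foot [ 0.57865309 -0.38855377  0.        ]
```

```bash
python3 -m crank '[1,-2.5,2,0,0,7, 2.5,-5.5,5,0,0,14, 4,-8.5,8,0,0,21, 5.9,-12.1,11,0,0,28, 5.9,-12.1,14,0,0,35, 5.9,-12.1,15,0,0,42, 5.9,-12.1,15,0,0,43.7, 5.9,-12.1,15,0,0,43.7]' 0.5 30
python3 - <<'E'
from fit import *
w=vision.read_camera("wrist"); np.save("w2.npy",w,allow_pickle=True)
cv2.imwrite("pics/w2.png",w["img"])
p,s=fit(w,"b",(.6277,.1091,np.radians(136.3)),.004); print(np.round(p,4),np.degrees(p[2]),s)
print(togo([p[0],p[1],.006],p[2]+np.pi/2))
E
```

```text
t: 3.35
position: [0.6286, 0.1094, 0.1523]
tcp_rot: [-0.0, 0.928, -0.372, 0.001]
contact_force: [-0.4, -0.6, -0.3]
finger_gap: 0.0425
grip_force: 0.0
[0.6278 0.1087 2.3761] 136.14256862129503 0.9579858215179317
(array([-0.04,  0.13, 14.66]), np.float64(0.2), 'yaw now', np.float64(-133.7), 'q6', np.float64(2.32), 'tilt', array([ 0.002, -0.   , -1.   ]))
```

View pics/w2.png

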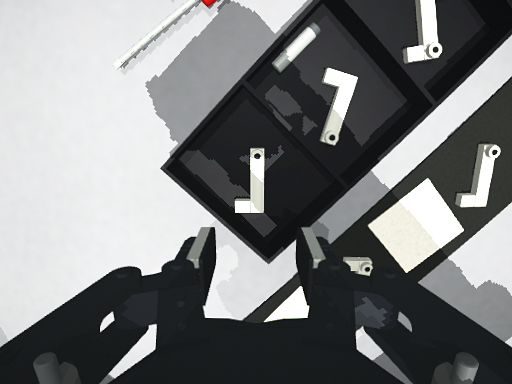

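The bracket stands at (257,180), centred between the fingers (columns 212 and 303), and the fit agrees with the first one within 1 mm. Descending.

```bash
python3 -m crank '[0,0.1,3,0,0,0, 0,0.1,7,0,0,0, 0,0.1,10.5,0,0,0, 0,0.1,12.5,0,0,0, 0,0.1,13.8,0,0,0, 0,0.1,14.5,0,0,0, 0,0.1,14.5,0,0,0, 0,0.1,14.5,0,0,0]' 0.5 30
python3 -m crank '[0,0,0,0,0,0, 0,0,0,0,0,0, 0,0,0,0,0,0, 0,0,0,0,0,0, 0,0,0,0,0,0, 0,0,0,0,0,0, 0,0,0,0,0,0, 0,0,0,0,0,0]' 1 50
```

```text
t: 4.4
position: [0.6283, 0.1088, 0.0074]
tcp_rot: [-0.0, 0.928, -0.373, 0.001]
contact_force: [-0.3, 0.7, 0.7]
finger_gap: 0.0424
grip_force: 0.0
t: 5.4
position: [0.628, 0.1088, 0.0071]
tcp_rot: [-0.0, 0.928, -0.373, 0.001]
contact_force: [-0.0, 0.1, 5.6]
finger_gap: 0.0122
grip_force: 50.2
```

```bash
python3 -m crank '[0,0,-0.5,0,0,0, 0,0,-2,0,0,0, 0,0,-5,0,0,0, 0,0,-9,0,0,0, 0,0,-11,0,0,0, 0,0,-11,0,0,0, 0,0,-11,0,0,0, 0,0,-11,0,0,0]'
python3 - <<'E'
from fit import *
w=vision.read_camera("wrist"); s=vision.read_camera("side")
a=cv2.resize(w["img"][170:330,150:370],None,fx=2.5,fy=2.5,interpolation=cv2.INTER_CUBIC)
u,v=w2p(s,[.628,.109,.118])[0].astype(int); b=cv2.resize(s["img"][v-40:v+40,u-50:u+50],(500,400),interpolation=cv2.INTER_CUBIC)
im=np.zeros((400,800,3),np.uint8); im[:,:]=0; im[:,:400]=cv2.resize(a,(400,400*160//220))[:400] if 0 else cv2.resize(a,(400,400)); im[:,400:]=b[:,50:450]
cv2.imwrite("pics/lift.png",im); print(togo([.4657,.0185,.12],np.radians(137.3+90)))
E
```

```text
t: 6.4
position: [0.626, 0.1088, 0.1142]
tcp_rot: [0.001, 0.928, -0.373, -0.002]
contact_force: [-0.6, -0.0, -0.7]
finger_gap: 0.0123
grip_force: 49.5
(array([-5.36, 17.65, -0.48]), np.float64(-1.1), 'yaw now', np.float64(-133.8), 'q6', np.float64(2.32), 'tilt', array([-0.002,  0.   , -1.   ]))
```

View pics/lift.png

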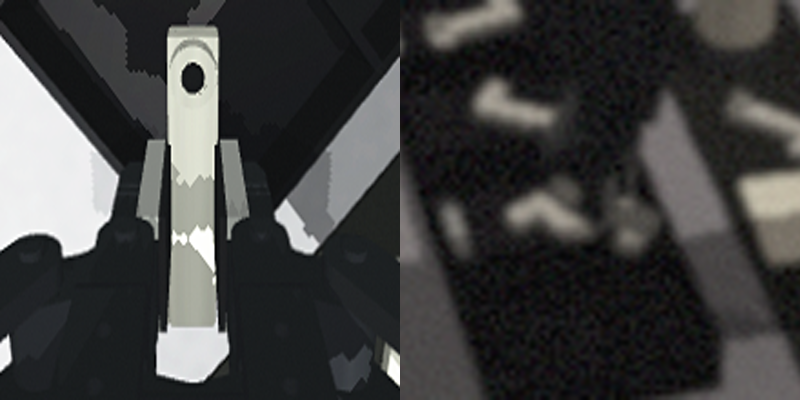

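Left half: bar held upright and centred between the pads, boss at (192,78). Carrying it to the middle slip.

```bash
python3 -m crank '[-0.7,2.5,-0.5,0,0,0, -2,6.5,-0.5,0,0,0, -3.4,11.5,-0.5,0,0,-0.5, -4.7,15.5,-0.5,0,0,-1, -5.4,17.6,-0.5,0,0,-1.1, -5.4,17.6,-0.5,0,0,-1.1, -5.4,17.6,-0.5,0,0,-1.1, -5.4,17.6,-0.5,0,0,-1.1]'
python3 - <<'E'
from fit import *
w=vision.read_camera("wrist"); np.save("w3.npy",w,allow_pickle=True); z=r.get_obs()["position"]
im=cv2.resize(w["img"],(800,600),interpolation=cv2.INTER_CUBIC); cv2.imwrite("pics/w3.png",im)
print(togo([.4657,.0185,.02],np.radians(137.3+90)))
for n,k,p in [("old_c","c",(.4569,.1075,2.347)),("old_b","b",(.4672,-.0685,2.396))]:
    q,s=fit(w,k,p,.003); print(n,q,np.degrees(q[2]),s)
E
```

```text
t: 7.5
position: [0.4673, 0.0194, 0.1214]
tcp_rot: [-0.0, 0.932, -0.364, 0.0]
contact_force: [0.4, 0.1, -0.9]
finger_gap: 0.0122
grip_force: 49.5
(array([-0.06,  0.17, 10.13]), np.float64(0.1), 'yaw now', np.float64(-132.6), 'q6', np.float64(2.1), 'tilt', array([ 0.,  0., -1.]))
old_c [0.4570514  0.10749792 2.34379736] 134.28969691071455 0.6636291149333637
old_b [ 0.46709733 -0.06834005  2.40063285] 137.54613019039468 0.9686275845624553
```

View pics/w3.png

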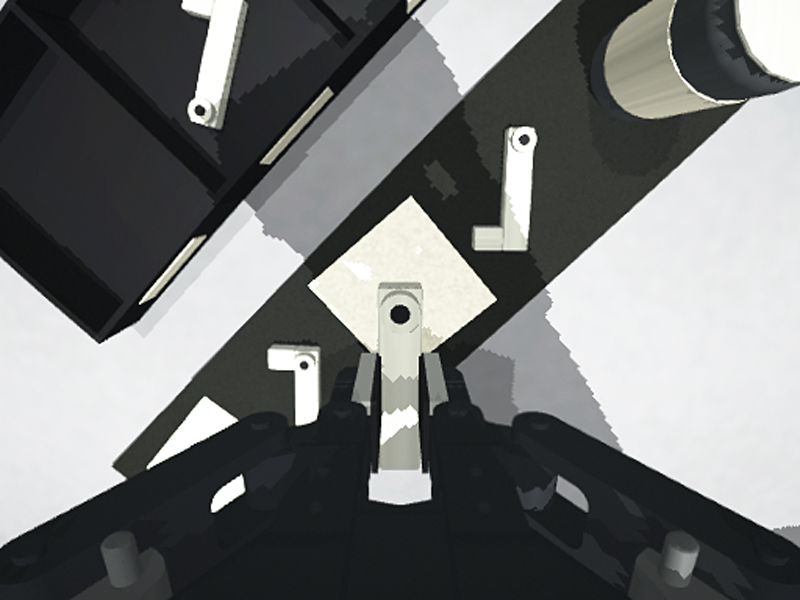

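The L's bar is held with the boss at (400,314). Slip corners show at (309,285), (410,196) and (497,299), with old b (boss 524,139) parallel to the held bracket.

```bash
python3 - <<'E'
from fit import *
w=np.load("w3.npy",allow_pickle=True).item(); k=.64
a,b,c=[p2w(w,np.array(q)*k,.003) for q in [(309,285),(497,299),(410,196)]]
print("slip",(a+b)/2,np.linalg.norm(a-c),np.linalg.norm(b-c))
h=p2w(w,np.array((400,314))*k,.1214-.0031+.016); y=np.radians(137.4)
print("bracket",h[:2]+.0265*np.array([np.cos(y),np.sin(y)]), r.get_obs()["position"])
E
```

```text
slip [0.46544025 0.01793297 0.003     ] 0.07886273643371351 0.07985655445485108
bracket [0.46738166 0.0190497 ] [0.46725436 0.01935372 0.12134319]
```

```bash
python3 -m crank '[-0.06,0.17,3,0,0,0, -0.06,0.17,6,0,0,0, -0.06,0.17,8.5,0,0,0, -0.06,0.17,10.2,0,0,0, -0.06,0.17,10.9,0,0,0, -0.06,0.17,11.2,0,0,0, -0.06,0.17,11.35,0,0,0, -0.06,0.17,11.35,0,0,0]'
```

```text
t: 8.55
position: [0.4655, 0.0182, 0.0083]
tcp_rot: [-0.0, 0.931, -0.364, 0.001]
contact_force: [-0.3, -0.3, -1.1]
finger_gap: 0.0123
grip_force: 49.5
```

```bash
python3 -m crank '[0,0,0.05,0,0,0, 0,0,0.1,0,0,0, 0,0,0.15,0,0,0, 0,0,0.18,0,0,0, 0,0,0.2,0,0,0, 0,0,0.2,0,0,0, 0,0,0.2,0,0,0, 0,0,0.2,0,0,0]'
```

```text
t: 9.55
position: [0.465, 0.0182, 0.0061]
tcp_rot: [0.0, 0.931, -0.364, -0.0]
contact_force: [-3.3, 0.9, 5.1]
finger_gap: 0.012
grip_force: 50.2
```

```bash
python3 -m crank '[0,0,0,0,0,0, 0,0,0,0,0,0, 0,0,0,0,0,0, 0,0,0,0,0,0, 0,0,-1,0,0,0, 0,0,-4,0,0,0, 0,0,-9,0,0,0, 0,0,-14,0,0,0]' 0.6 30
python3 - <<'E'
from fit import *
w=vision.read_camera("wrist"); np.save("w4.npy",w,allow_pickle=True)
cv2.imwrite("pics/w4.png",w["img"])
print(togo([.642,-.2155,.15],np.radians(-167.8-270)), r.get_obs()["position"])
E
```

```text
t: 10.55
position: [0.4648, 0.0183, 0.1478]
tcp_rot: [-0.0, 0.931, -0.364, 0.0]
contact_force: [0.8, 0.1, 0.1]
finger_gap: 0.0347
grip_force: 0.0
(array([28.48,  5.44,  0.79]), np.float64(-54.8), 'yaw now', np.float64(-132.6), 'q6', np.float64(2.09), 'tilt', array([ 0.012, -0.003, -1.   ])) [0.46929842 0.01747186 0.15519555]
```

View pics/w4.png

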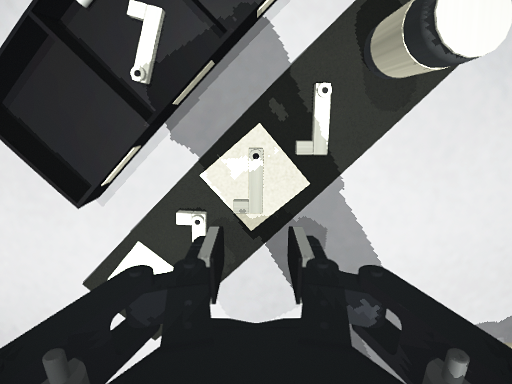

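New b lies mid-slip (boss 256,156), parallel to old b (boss 325,90). On to c.

```bash
python3 -m crank '[3,0.6,-1,0,0,-7, 8,1.5,-1,0,0,-15, 13,2.5,-1,0,0,-23, 18,3.5,-1,0,0,-32, 23,4.4,-0.5,0,0,-41, 27,5.1,0.3,0,0,-49, 28.5,5.4,0.3,0,0,-54.8, 28.5,5.4,0.3,0,0,-54.8]' 0.5 30
python3 -m crank '[0,0,0,0,0,0, 0,0,0,0,0,0, 0,0,0,0,0,0, 0,0,0,0,0,0, 0,0,0,0,0,0, 0,0,0,0,0,0, 0,0,0,0,0,0, 0,0,0,0,0,0]'
python3 - <<'E'
from fit import *
w=vision.read_camera("wrist"); np.save("w5.npy",w,allow_pickle=True)
cv2.imwrite("pics/w5.png",w["img"])
p,s=fit(w,"c",(.642,-.2155,np.radians(-167.8)),.004); print(p,np.degrees(p[2]),s)
print(togo([p[0],p[1],.0075],p[2]+np.pi/2))
E
```

```text
t: 11.6
position: [0.6382, -0.2155, 0.1429]
tcp_rot: [0.0, 0.995, 0.105, 0.0]
contact_force: [-0.5, 0.7, -0.1]
finger_gap: 0.0424
grip_force: 0.0
t: 12.6
position: [0.6379, -0.2147, 0.1428]
tcp_rot: [-0.0, 0.994, 0.106, -0.0]
contact_force: [-0.1, -0.5, 0.1]
finger_gap: 0.0432
grip_force: 0.0
[ 0.64200799 -0.21549207 -2.91332624] -166.92129776840832 0.9516168247021639
(array([ 0.38,  0.17, 13.53]), np.float64(-1.0), 'yaw now', np.float64(-77.9), 'q6', np.float64(0.86), 'tilt', array([-0.,  0., -1.]))
```

View pics/w5.png

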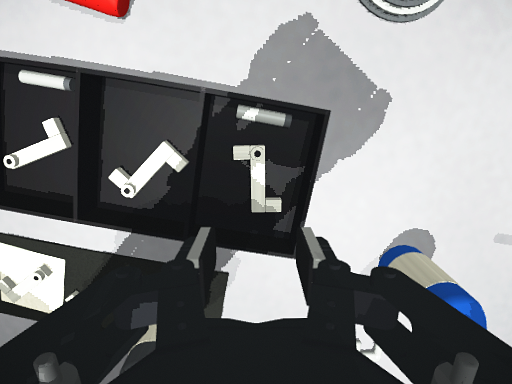

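The Z bracket (boss 258,153) lies between the fingers, about 45 mm from the right wall, and the fit repeats. Descend and grip.

```bash
python3 -m crank '[0.2,0.1,3,0,0,-0.6, 0.4,0.17,6.5,0,0,-0.6, 0.4,0.17,9.5,0,0,-0.6, 0.4,0.17,11.5,0,0,-0.6, 0.4,0.17,12.8,0,0,-0.6, 0.4,0.17,13.5,0,0,-0.6, 0.4,0.17,13.5,0,0,-0.6, 0.4,0.17,13.5,0,0,-0.6]' 0.5 30
python3 -m crank '[0,0,0,0,0,0, 0,0,0,0,0,0, 0,0,0,0,0,0, 0,0,0,0,0,0, 0,0,0,0,0,0, 0,0,0,0,0,0, 0,0,0,0,0,0, 0,0,0,0,0,0]' 1 50
python3 -m crank '[0,0,-0.5,0,0,0, 0,0,-2,0,0,0, 0,0,-5,0,0,0, 0,0,-9,0,0,0, 0,0,-13,0,0,0, 0,0,-16,0,0,0, 0,0,-16,0,0,0, 0,0,-16,0,0,0]'
python3 - <<'E'
from h import *
p=r.get_obs()["position"];print(p,togo([.4577,.195,.17],np.radians(134.5+90)))
E
```

```text
t: 13.65
position: [0.6429, -0.2159, 0.009]
tcp_rot: [0.001, 0.994, 0.111, 0.001]
contact_force: [-0.5, -0.9, -0.2]
finger_gap: 0.0426
grip_force: 0.0
t: 14.65
position: [0.6427, -0.2158, 0.0086]
tcp_rot: [0.0, 0.994, 0.111, 0.001]
contact_force: [-0.4, 1.0, 4.6]
finger_gap: 0.012
grip_force: 50.1
t: 15.65
position: [0.6415, -0.2151, 0.1667]
tcp_rot: [-0.001, 0.994, 0.111, -0.001]
contact_force: [-0.6, 0.3, -0.3]
finger_gap: 0.0122
grip_force: 49.4
[ 0.64150894 -0.21508579  0.16665889] (array([ -8.89, -44.05,  -0.27]), np.float64(58.2), 'yaw now', np.float64(-77.3), 'q6', np.float64(0.85), 'tilt', array([-0.002,  0.001, -1.   ]))
```

```bash
python3 -m crank '[-0.3,-1.5,0,0,0,2, -1,-5,0,0,0,7, -2,-10,0,0,0,14, -3,-15,0,0,0,21, -4,-20,0,0,0,28, -5,-25,0,0,0,35, -6,-30,0,0,0,42, -7,-35,0,0,0,49]'
python3 - <<'E'
from h import *
print(togo([.4577,.195,.13],np.radians(134.5+90)))
E
```

```text
t: 16.65
position: [0.4946, 0.1119, 0.1658]
tcp_rot: [0.0, 0.95, -0.313, -0.002]
contact_force: [0.5, -0.1, -0.4]
finger_gap: 0.0118
grip_force: 49.4
(array([-7.9 , -4.49,  3.6 ]), np.float64(9.0), 'yaw now', np.float64(-126.5), 'q6', np.float64(2.19), 'tilt', array([-0.004,  0.   , -1.   ]))
```

```bash
python3 -m crank '[-2.5,-1.5,0.5,0,0,3, -5,-2.9,1.5,0,0,6, -7,-4,2.8,0,0,8, -7.9,-4.5,3.6,0,0,9, -7.9,-4.5,3.6,0,0,9, -7.9,-4.5,3.6,0,0,9, -7.9,-4.5,3.6,0,0,9, -7.9,-4.5,3.6,0,0,9]'
python3 - <<'E'
from fit import *
w=vision.read_camera("wrist"); np.save("w6.npy",w,allow_pickle=True)
cv2.imwrite("pics/w6.png",cv2.resize(w["img"],(800,600),interpolation=cv2.INTER_CUBIC))
print(r.get_obs()["position"],togo([.4577,.195,.0105],np.radians(134.5+90)))
q,s=fit(w,"c",(.4569,.1075,np.radians(134.5)),.003); print(q,np.degrees(q[2]),s)
E
```

```text
t: 17.65
position: [0.4601, 0.1932, 0.1321]
tcp_rot: [-0.0, 0.923, -0.385, 0.0]
contact_force: [-1.0, -0.5, 0.1]
finger_gap: 0.0118
grip_force: 49.4
[0.46005085 0.19324007 0.13205042] (array([-0.29,  0.05, 12.15]), np.float64(0.2), 'yaw now', np.float64(-135.3), 'q6', np.float64(2.52), 'tilt', array([ 0.,  0., -1.]))
[0.45680528 0.10725803 2.34759793] 134.5074531571584 0.9246221480601996
```

View pics/w6.png

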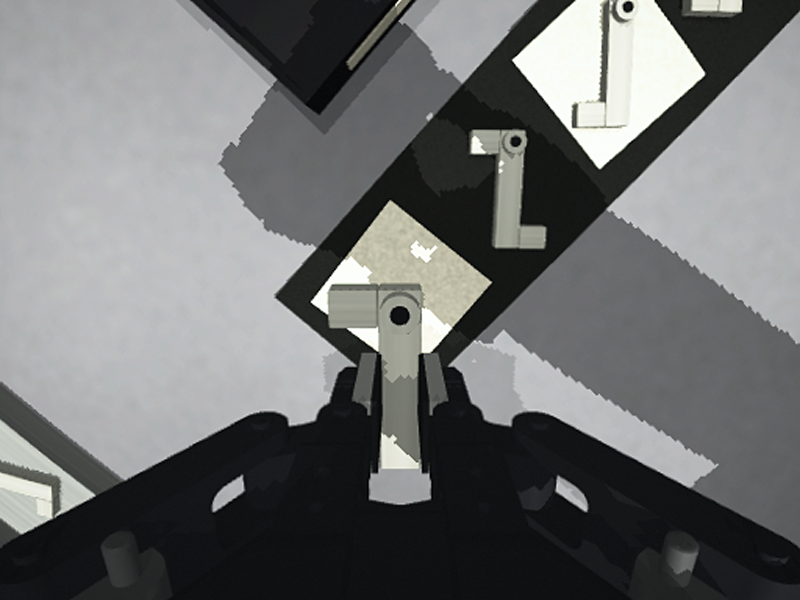

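The Z is held squarely (boss 400,315), parallel to old c (boss 515,141). The end slip's corners are at (311,302), (391,201) and (492,283).

```bash
python3 - <<'E'
from fit import *
w=np.load("w6.npy",allow_pickle=True).item(); k=.64
a,b,c=[p2w(w,np.array(q)*k,.003) for q in [(311,302),(492,283),(391,201)]]
s=(a+b)/2; print("slip",s,np.linalg.norm(a-c),np.linalg.norm(b-c))
h=p2w(w,np.array((400,315))*k,.1321-.0046+.016); y=np.radians(134.7)
print("bracket",h[:2]+.0265*np.array([np.cos(y),np.sin(y)]))
print(togo([s[0]/2+.4577/2,s[1]/2+.195/2,.0095],np.radians(134.5+90)))
E
```

```text
slip [0.45694151 0.19504522 0.003     ] 0.07961189836143615 0.07943669867703942
bracket [0.45955333 0.19343023]
(array([-0.32,  0.07, 12.25]), np.float64(0.2), 'yaw now', np.float64(-135.3), 'q6', np.float64(2.52), 'tilt', array([ 0.,  0., -1.]))
```

```bash
python3 -m crank '[-0.3,0.07,3,0,0,0.2, -0.3,0.07,6.5,0,0,0.2, -0.3,0.07,9.2,0,0,0.2, -0.3,0.07,11,0,0,0.2, -0.3,0.07,11.7,0,0,0.2, -0.3,0.07,12.1,0,0,0.2, -0.3,0.07,12.25,0,0,0.2, -0.3,0.07,12.25,0,0,0.2]'
```

```text
t: 18.7
position: [0.4576, 0.1952, 0.0099]
tcp_rot: [-0.0, 0.922, -0.386, 0.0]
contact_force: [0.0, 0.6, 0.1]
finger_gap: 0.0122
grip_force: 49.4
```

```bash
python3 -m crank '[0,0,0.05,0,0,0, 0,0,0.1,0,0,0, 0,0,0.15,0,0,0, 0,0,0.18,0,0,0, 0,0,0.21,0,0,0, 0,0,0.21,0,0,0, 0,0,0.21,0,0,0, 0,0,0.21,0,0,0]'
```

```text
t: 19.7
position: [0.4572, 0.1952, 0.0076]
tcp_rot: [0.0, 0.922, -0.386, -0.0]
contact_force: [-2.3, -0.1, 5.5]
finger_gap: 0.012
grip_force: 50.1
```

```bash
python3 -m crank '[0,0,0,0,0,0, 0,0,0,0,0,0, 0,0,0,0,0,0, 0,0,0,0,0,0, 0,0,-1,0,0,0, 0,0,-4,0,0,0, 0,0,-9,0,0,0, 0,0,-14,0,0,0]' 0.6 30
python3 -m crank '[0,0,-3,0,0,0, 0,0,-6,0,0,0, 0,0,-9,0,0,0, 0,0,-10,0,0,0, 0,0,-10,0,0,0, 0,0,-10,0,0,0, 0,0,-10,0,0,0, 0,0,-10,0,0,0]'
python3 - <<'E'
from fit import *
w=vision.read_camera("wrist"); cv2.imwrite("pics/end.png",cv2.resize(w["img"],(800,600)))
for n,k,p,z,t in [("new_c","c",(.4573,.195,np.radians(134.5)),.003,225),("old_c","c",(.4569,.1075,np.radians(134.5)),.003,75),("old_b","b",(.4672,-.0685,np.radians(137.3)),.003,75)]:
    q,s=fit(w,k,p,z,t); print(n,q,np.degrees(q[2]),s)
E
```

```text
t: 20.7
position: [0.4569, 0.1951, 0.1492]
tcp_rot: [-0.0, 0.922, -0.387, 0.0]
contact_force: [1.0, 0.4, 1.1]
finger_gap: 0.0339
grip_force: 0.0
t: 21.7
position: [0.4568, 0.1951, 0.2464]
tcp_rot: [0.0, 0.922, -0.387, -0.001]
contact_force: [0.4, 0.5, -0.3]
finger_gap: 0.034
grip_force: 0.0
new_c [0.45651818 0.20635098 2.46417937] 141.1870779856219 0.5325658342020577
old_c [0.45659173 0.1074765  2.34701984] 134.4743314603248 0.9475294274123828
old_b [ 0.46716812 -0.0687386   2.41572717] 138.41097154517666 0.9318222222222222
```

View pics/end.png

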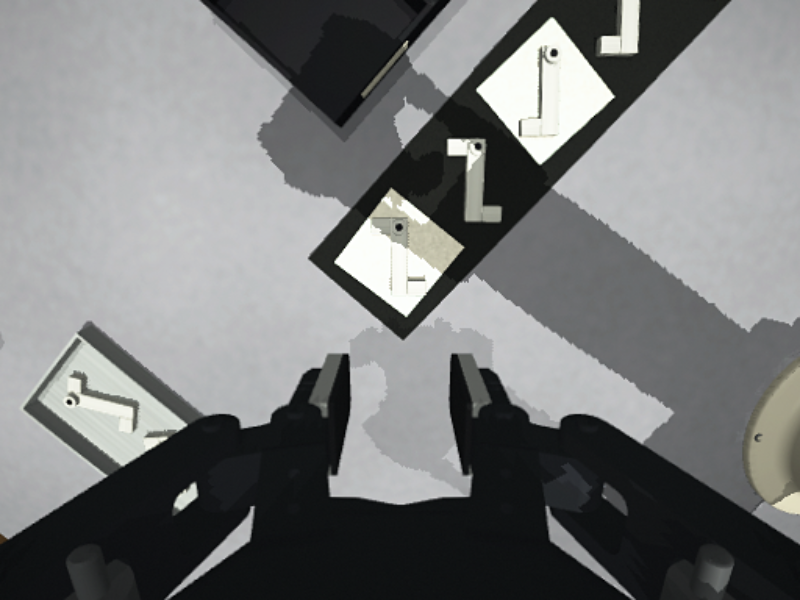

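Both new brackets lie centred on their slips, parallel to their old twins: c with its boss at (399,227), b with its boss at (553,53). The white-on-white fit of new c can be ignored. Handing in.

```bash
python3 -c "
from bench import r
print(r.close_job())"
```

```text
the job is handed in; nothing more can be done
None
```

The job is handed in at about 22 s: new bracket b lies on the middle slip and new bracket c on the left end slip, each centred and parallel to its old twin in the last picture.

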